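# Tare the ink scale through its guarded key well

### The arm

A 6-joint arm with a two-finger parallel gripper is mounted at the origin on the work surface. World frame = base frame: x ahead of the robot, y to its left, z up, the work surface at z = 0. Lengths are in m, angles in degrees, forces in N, time in s.
With the tool pointing down it reaches from about 0.3 to 0.75 m from the base axis. Payload 8.5 kg.
Tool frame: the origin (TCP) lies at the centre of the arm's flange, where the gripper is bolted on; the fingertips stand 173 mm ahead of it and the grasp point (between the pads) lies 155 mm ahead of it (env.grip_point_offset is the z of the grasp point in the tool frame, in m); z points along the fingers, y is the direction in which the jaws open and shut (so a half turn about z gives the same grasp; the last joint's range is limited). The gripper opens to 85 mm and grips with 20 to 120 N. Pads are 22 mm wide; open, the fingers measure 114 mm over their backs; the gripper's body (76 mm by 85 mm) begins 54 mm behind the grasp point. The pads swing forward as they close: fully open they stand 13 mm farther back than shut.
Start: joints at [-85.388, 21.807, 74.336, -0, 83.858, -12.336], TCP at [0.16, -0.526, 0.405] pointing down, gripper open.
Joint ranges: [-178.18, 178.18], [-50.72, 133.34], [12.68, 142.11], [-81.47, 261.47], [9.98, 163.14], [-165.26, 165.26]. Speed limits (degrees/s): [136.94, 136.94, 180, 180, 180, 180].

### API

Orientations are given as a 3x3 rotation matrix whose columns are the frame's x, y, z axes.
In Python, from rig import env, get_image, nets gives the robot as it stands.
- The arm moves only by the tool send_rows, never from a script. Its arguments are lists of equal length, an entry for each row: "xyz": the shift along the tool's x, y, z in mm, a list of three; "spin": the turn about the tool's z in degrees. A call has 1 to 20 rows; each row is the pose to reach, as a shift and turn from the pose measured when the call began, along the tool's axes at that moment; what a row does not reach only later rows make up. A row lasts 1/8 s, in which the tool goes at most 62.5 mm and 10.7 degrees, less where a joint would pass 70% of its speed; a pose out of reach is approached as far as the arm can. A call with a gripper value outside its range is refused whole. "hand" is the opening, from 0 (shut) to 1 (fully open), set as the call begins (left out, the last holds). The fingers move at their own pace and stop on an object; "force" is the grip in N (left out, the last holds). Time passes only in rows, so rows that repeat a pose let the fingers close. It gives the time, the measured TCP pose, the force and the opening at its end, in the units of the state.
- env.observe(): the state, without advancing time (a new reading comes with each control period).
- get_image(name): name is "side" or "top" or "wrist"; returns a dict with "pixels" (420x560x3 uint8, red, green, blue), "range_z" (420x560 float32, m along the optical axis (not along the pixel's ray), 0 where there is no reading), "fov_y" (degrees; the focal length in pixels is half the picture's height over the tangent of half this angle, whatever the lens; pixels are square), "cx", "cy" (the principal point, pixels), "cam_to_world" (4x4, takes a point from camera to world coordinates). Camera axes: x right, y down, z forward; pixel columns grow to the right and rows downward; lengths in m; the calibration is good to about 2 mm. The wrist camera is an equidistant fisheye: a pixel r from the principal point sees the ray r / f radians off the axis. A picture is of the moment at which its call begins.
- env.close_job(): hands the job in, once; it reports no verdict.
Trained networks look in a picture, given as the dict that the camera call returned (one of the last four; its "shot" number tells which), for a name from the list of things; names that differ only in an ending like _2 or _b are one class to them, and where a whole thing is asked for, a point or a joint stands for the part that bears it (a point fixed in the world has none). Each returns a list of dicts, best first, with "confidence" (0 to 1); they miss things now and then, are a little off and sometimes report something else, mostly with a low value. They report only what shows in the picture. A call takes as long as a camera call.
- nets.silhouettes(picture, name): "pixels" (420x560 bool, what is visible of it) and "box" ([centre column, centre row, width, height] in pixels, round what is visible of it).
The state is a dict: "time_s": time; "q": joint angles; "qvel": joint speeds; "joint_efforts": joint torques, N m; "position": TCP position; "tool_rot": TCP orientation; "ft_force": force on the tool from outside, world axes, zero at the start; "wrist_torque": the same for the moment, N m; "grip_width": finger opening in m.
Only numpy, scipy, OpenCV 4.12 (cv2) and the standard library are available. Lean on these libraries where they do the work, as an engineer would, in place of code of your own. Each camera call takes 0.05 s, during which the arm holds its last target. There are 200 camera calls.

### The job

Tare the ink scale with the jar left standing on its pan: push the sliding splash guard aside, reach a fingertip into the well it covers and press the sunken orange key all the way down, let it come back up, then push the guard fully shut over the well again. Do not lift or shift the jar or the printing things lying around the scale.

Things in the scene. Friction and masses are not known exactly. Their poses are not given: they have to be found in the camera images.
- scale: Cream bench scale fixed to the table, 270 (x) x 220 (y) mm. Origin: centre of its underside; x runs from its front (console) to its rear (pan), y to the left seen from the front, z up; yaw varies. Console: x -135 to -35 mm, top 50 mm high, with well, guard and a flat display. Rear deck 34 mm high, with a round steel pan, diameter 132 mm, centre x +60, y 0, top 46 mm high.
- well_mouth (a point): Centre of the well's mouth in the console top, at x -85, y -40, z +50 mm of the scale. Rectangular well, 36 mm along the scale's x and 54 mm along its y, upright walls, floor 32 mm below the mouth. Closed fingers up to about 30 x 48 mm fit in, longer side along the scale's y; the guard lies over it until pushed aside.
- guard (a joint): Sliding guard, m: 0 = shut over the well, 0.060 = fully open, slid along the scale's +y to its stop. Starts 0 to 0.015. Friction about 1.5 N; stays where left. Teal plate 52 (x) x 62 (y) x 4 mm, its upper face 5 mm above the console top, between two rails of that height; the well is wholly clear only when it is fully open.
- guard_tab (a point): Middle of the top edge of the black rib on the guard. Rib: 44 mm along the scale's x, 8 mm thick along y, 16 mm high above the plate; top 21 mm above the console top (71 mm above the table). It stands on the plate's centre: straight above the well's centre when shut. Push its -y face to open, its +y face to shut. Moves with the guard.
- key (a joint): Sunken tare key, metres pressed: 0 = up, 0.006 = fully down. A spring returns it; about 1.2 N starts it moving and 4 N holds it fully down.
- key_top (a point): Centre of the key's flat top: orange, 24 (x) x 36 (y) mm, lying in the middle of the well 20 mm below its mouth (30 mm above the table) when up. It travels straight down 6 mm.
- ink_jar: Loose wine-red jar with a black lid, 68 mm diameter, 58 mm tall, standing on the pan; origin at the centre of its underside. Must stay where it stands.
- paint_bottle: Loose blue paint bottle with black cap, 38 mm diameter, 100 mm tall, standing to one side of the scale; origin at the centre of its underside. Leave alone.
- brayer: Loose ink roller with a wine-red handle and black roller, about 180 x 90 x 35 mm, lying to the other side of the scale; origin under its middle, handle to its -x. Leave alone.
- gouge: Loose wooden-handled carving gouge, about 130 mm long, 22 mm thick, lying in front of the scale; origin under its middle, blade to its +x. Leave alone.

How it is judged (in metres and radians):
On the way, in this order (a step that is already met when the one before it is completed fails the run):
1. the guard has been pushed aside from the well (open by more than 30 mm) (value of joint guard above 0.03 m), for 0.1 s.
2. the sunken key is pressed down (more than 4.5 of its 6 mm) (value of joint key above 0.0045 m), for 0.1 s.
3. the key is up again and the guard is shut (within 4 mm) (value of joint guard below 0.004 m and value of joint key below 0.001 m), for 0.2 s.
At the end, for the whole second after the job is handed in: The guard is shut to within 4 mm, the key is up (less than 1 mm down), and the jar stands upright and still on the pan (all of step 3 and z of ink_jar in the frame of scale between 0.043 and 0.049 m and angle between ink_jar's own z axis and vertical below 0.1 rad and linear speed of ink_jar below 0.02 m/s); the robot touches nothing.
It fails at once if the jar is shifted or lifted by more than 10 mm (distance of ink_jar from where it was at the start of the episode above 0.01 m).
It fails at once if the paint bottle is shifted or lifted by more than 25 mm (distance of paint_bottle from where it was at the start of the episode above 0.025 m).
It fails at once if the brayer is shifted or lifted by more than 25 mm (distance of brayer from where it was at the start of the episode above 0.025 m).
It fails at once if the gouge is shifted or lifted by more than 25 mm (distance of gouge from where it was at the start of the episode above 0.025 m).
It also fails if it takes over 51 s, if anything falls off the work surface, if the arm or the gripper's body presses on something with over 40 N, if the wrist force passes 120 N, or if a joint passes its speed limit or range.

## Working session

There is one attempt and no reset: what is moved stays moved. The work goes in short steps, Python scripts to look and compute and a tool call to move; the robot and the scene stay as the last step left them, time stands still between calls to the robot, and variables do not carry over. Pictures are saved under pics/ and viewed, on a budget of 10 in all, crops included, one or two more only if the job needs it, and the job is handed in when it is done.

Besides the shell and the picture viewer there is one more tool, called after "Emit:" by a JSON object that holds its "api" and its "payload". send_rows: Moves the arm, as the interface text tells. Its arguments: {"type":"object","properties":{"xyz":{"type":"array"},"spin":{"type":"array"},"hand":{"type":"number"},"force":{"type":"number"}},"required":["xyz","spin"]}

```bash
mkdir -p pics; ls
cat > h.py <<'E'
import numpy as np, cv2
from rig import env,get_image,nets
def pts(im):
    h,w=im["range_z"].shape; f=h/2/np.tan(np.radians(im["fov_y"]/2))
    v,u=np.mgrid[:h,:w]; z=im["range_z"]
    P=np.stack([(u-im["cx"])/f*z,(v-im["cy"])/f*z,z],-1)
    T=np.array(im["cam_to_world"]); W=P@T[:3,:3].T+T[:3,3]
    W[z<=0]=np.nan; return W
def save(im,n): cv2.imwrite("pics/"+n,im["pixels"][:,:,::-1])
E
python3 - <<'E'
from h import *
im=get_image("top"); save(im,"top1.png"); W=pts(im)
np.save("W.npy",W)
for n in ["scale","guard","guard_tab","well_mouth","key_top","ink_jar","paint_bottle","brayer","gouge"]:
    try:
        for r in nets.silhouettes(im,n)[:2]:
            P=W[r["pixels"]]; print(n,round(r["confidence"],2),np.round(r["box"]),np.nanmedian(P,0).round(3),np.nanmax(P[:,2]).round(3))
    except Exception as e: print(n,e)
s=env.observe(); print(s["time_s"],s["position"],s["tool_rot"],s["grip_width"])
E
```

```text
pics
scale 0.87 [321. 210. 154. 165.] [ 0.58  -0.043  0.045] 0.072
guard 0.64 [316. 252.  36.  35.] [ 0.507 -0.037  0.054] 0.072
guard 0.24 [217. 198.  55.  84.] [0.642 0.173 0.023] 0.037
well_mouth 0.91 [318. 212. 152. 164.] [ 0.581 -0.043  0.044] 0.104
ink_jar 0.9 [328. 179.  34.  37.] [ 0.644 -0.054  0.102] 0.108
paint_bottle 0.62 [401. 304.  27.  21.] [ 0.408 -0.202  0.065] 0.104
brayer 0.78 [216. 195.  50.  86.] [0.639 0.175 0.023] 0.037
gouge 0.76 [303. 303.  63.  23.] [ 0.403 -0.036  0.018] 0.024
0.5 [ 0.16032678 -0.52609731  0.40469977] [[ 9.56571465e-01  2.91497911e-01 -5.32653527e-06]
 [ 2.91497911e-01 -9.56571463e-01  6.50914547e-05]
 [ 1.38788114e-05 -6.38173021e-05 -9.99999998e-01]] 0.08508101261403038
```

View pics/top1.png

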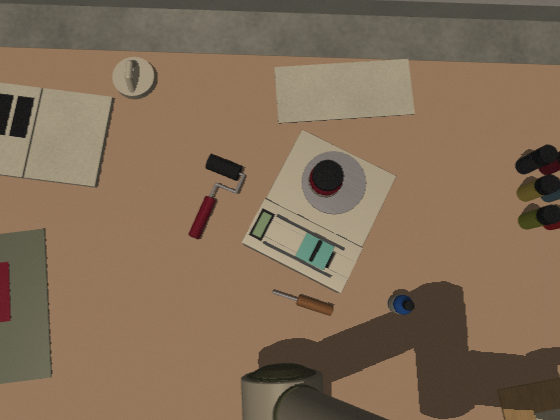

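The top view shows the scale yawed, with its console toward the lower left. The teal guard is at (316,252) with the black rib on it. The bottle (402,304), gouge (303,303) and brayer (216,195) are clear of the console.

Run:
```python
from h import *
from scipy.optimize import minimize
for name in ["top","side"]:
    im=get_image(name); W=pts(im); save(im,name+"2.png")
    X=W[...,0];Y=W[...,1];Z=W[...,2]
    reg=(X>.42)&(X<.75)&(Y>-.2)&(Y<.12)
    m=reg&(Z>.026)&(Z<.058)
    n,l,st,c=cv2.connectedComponentsWithStats(m.astype(np.uint8)); k=1+st[1:,4].argmax(); m=l==k
    P=W[m][:,:2].astype(np.float32); r=cv2.minAreaRect(P); print(name,r, m.sum())
    hsv=cv2.cvtColor(im["pixels"],cv2.COLOR_RGB2HSV)
    teal=reg&(hsv[...,0]>75)&(hsv[...,0]<100)&(hsv[...,1]>80)&(Z>.045)&(Z<.062)
    print("teal",teal.sum(),np.nanmean(W[teal],0),cv2.minAreaRect(W[teal][:,:2].astype(np.float32)))
    rib=reg&(Z>.066)&(Z<.076)&(X<.56)
    print("rib",rib.sum(),np.nanmean(W[rib],0),cv2.minAreaRect(W[rib][:,:2].astype(np.float32)) if rib.any() else 0)
    con=m&(Z>.047)&(Z<.0525); print("console",cv2.minAreaRect(W[con][:,:2].astype(np.float32)))
    jar=reg&(Z>.1)&(Z<.107);print("jar",W[jar].mean(0),cv2.minEnclosingCircle(W[jar][:,:2].astype(np.float32)))
```

```text
top ((0.5962722897529602, -0.04935222864151001), (0.2204294353723526, 0.27100417017936707), 64.47972869873047) 12772
teal 232 [ 0.51444432 -0.04167696  0.05352909] ((0.5072864890098572, -0.038749683648347855), (0.05958858132362366, 0.04901422560214996), 67.27515411376953)
rib 89 [ 0.5070757  -0.03729096  0.06945933] ((0.5074648261070251, -0.03759331628680229), (0.007011858280748129, 0.04343453049659729), 64.38638305664062)
console ((0.5896198749542236, -0.046198755502700806), (0.21980804204940796, 0.2560054063796997), 64.43061828613281)
jar [ 0.6503385  -0.05605363  0.10260361] ((0.6504369378089905, -0.056241463869810104), 0.029860451817512512)
side ((0.5943875312805176, -0.047595635056495667), (0.22231104969978333, 0.2715727984905243), 64.90391540527344) 6294
teal 308 [ 0.50609217 -0.03274505  0.05382664] ((0.5070889592170715, -0.03699375316500664), (0.06181618943810463, 0.05417284369468689), 63.90784454345703)
rib 55 [ 0.50570696 -0.03587376  0.06931453] ((0.5057483315467834, -0.03642989695072174), (0.008744686841964722, 0.04126771539449692), 64.37543487548828)
console ((0.5845355987548828, -0.043528810143470764), (0.2208661139011383, 0.2487971931695938), 64.5560073852539)
jar [ 0.64892349 -0.05407725  0.10267392] ((0.6482452750205994, -0.05495346710085869), 0.030769431963562965)
```

View pics/side2.png

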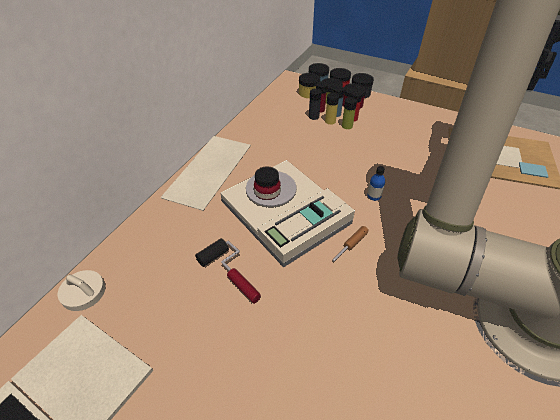

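Emit:
{"api": "send_rows", "payload": {"xyz": [[20, -15, 0], [60, -45, 0], [105, -79, 0], [150, -113, 0], [195, -147, 0], [240, -181, 0], [285, -215, 10], [330, -249, 30], [370, -279, 50], [405, -305, 75], [430, -324, 95], [445, -336, 105], [445, -336, 105]], "spin": [4, 8, 12, 16, 20, 24, 28, 32, 36, 39, 41, 42.4, 42.4], "hand": 0}}

```text
time_s: 2.22
position: [0.4883, -0.0742, 0.2992]
tool_rot: [[0.904, -0.428, -0.001], [-0.428, -0.904, 0.001], [-0.001, 0.0, -1.0]]
ft_force: [-0.5, 0.0, -0.4]
grip_width: 0.0001
```

Run:
```python
from h import *
im=get_image("wrist"); save(im,"w3.png"); s=env.observe()
print(s["time_s"],s["position"],s["tool_rot"][0],s["ft_force"],s["grip_width"])
im=get_image("side");W=pts(im)
# lowest finger points
d=np.hypot(W[...,0]-s["position"][0],W[...,1]-s["position"][1])
m=(d<.04)&(W[...,2]>.078)&(W[...,2]<.25); P=W[m]; print(m.sum(),np.sort(P[:,2])[:8])
R=np.array(s["tool_rot"]); L=(P[P[:,2]<.15]-s["position"])@R; print(L.min(0),L.max(0))
print((nets.silhouettes(im,"guard") or [{}])[0].get("confidence"))
save(im,"s3.png")
```

```text
2.275 [ 0.48809214 -0.07485761  0.29972994] [ 9.03594187e-01 -4.28389318e-01 -3.69713218e-04] [-0.40183237 -0.25583012  0.07251088] 0.00015230485770123284
759 [0.1250633  0.12641566 0.12819904 0.12847407 0.12932851 0.12956284
 0.13025052 0.13067136]
[-0.01368259 -0.01341208  0.14981355] [0.00543808 0.01448828 0.1746678 ]
0.57
```

View pics/w3.png

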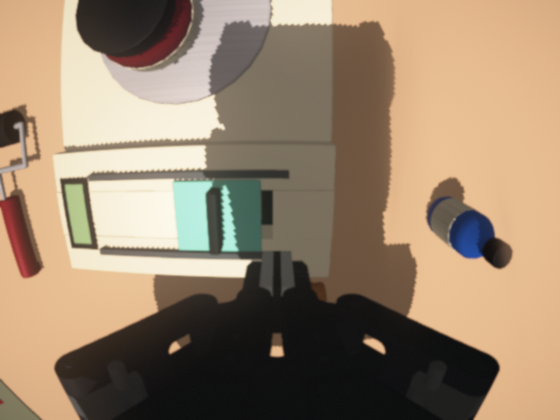

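Seen from the wrist, the guard and rib are at (215,220), a sliver of the well shows at (266,208), and the closed fingers stand over the console to the right of the rib. I'll lower and push along tool −y.

Emit:
{"api": "send_rows", "payload": {"xyz": [[0, 0, 20], [0, 0, 45], [0, 0, 60], [0, 0, 66], [0, 0, 66], [0, -8, 66], [0, -16, 66], [0, -22, 66], [0, -30, 66], [0, -38, 66], [0, -46, 66], [0, -54, 66], [0, -62, 66], [0, -68, 66], [0, -71, 66], [0, -71, 66]], "spin": [0, 0, 0, 0, 0, 0, 0, 0, 0, 0, 0, 0, 0, 0, 0, 0]}}

```text
time_s: 4.38
position: [0.5185, -0.0113, 0.2342]
tool_rot: [[0.903, -0.43, 0.001], [-0.43, -0.903, -0.0], [0.001, -0.0, -1.0]]
ft_force: [0.4, 0.8, -0.3]
grip_width: -0.0
```

Run:
```python
from h import *
im=get_image("wrist"); save(im,"w4.png"); s=env.observe()
print(s["time_s"],s["position"],s["ft_force"])
```

```text
4.425 [ 0.51837336 -0.01136831  0.23412731] [ 0.34794006 -0.09526423 -0.06478257]
```

View pics/w4.png

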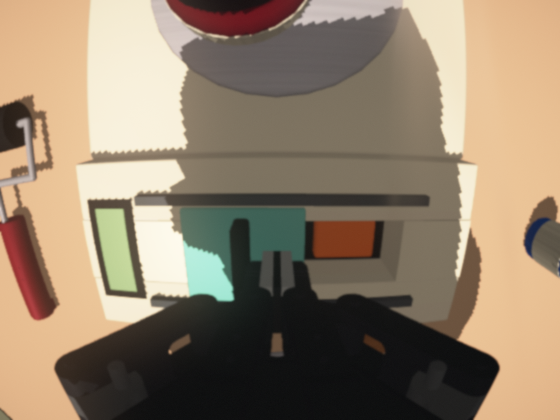

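The orange key shows at (343,238) with the plate's edge at column 305, so the guard is nearly open. I'll push a few more mm to reach the stop.

Emit:
{"api": "send_rows", "payload": {"xyz": [[0, -1, 0], [0, -2, 0], [0, -3, 0], [0, -3, 0]], "spin": [0, 0, 0, 0]}}

```text
time_s: 4.92
position: [0.5197, -0.0086, 0.2341]
tool_rot: [[0.903, -0.43, 0.0], [-0.43, -0.903, -0.0], [0.0, -0.0, -1.0]]
ft_force: [-0.6, -1.7, -1.0]
grip_width: -0.0002
```

Emit:
{"api": "send_rows", "payload": {"xyz": [[0, -1, 0], [0, -2, 0], [0, -3, 0], [0, -3, 0]], "spin": [0, 0, 0, 0]}}

```text
time_s: 5.42
position: [0.5206, -0.007, 0.234]
tool_rot: [[0.903, -0.429, -0.002], [-0.429, -0.903, -0.003], [-0.0, 0.004, -1.0]]
ft_force: [-5.8, -13.3, 2.3]
grip_width: -0.0
```

The stop is felt at 14 N, so the guard is fully open. I'll back off, lift and measure the well.

Emit:
{"api": "send_rows", "payload": {"xyz": [[0, 8, 0], [0, 12, -15], [-10, 20, -40], [-30, 35, -65], [-40, 45, -80], [-40, 45, -80], [-40, 45, -80]], "spin": [0, 0, 0, 0, 0, 0, 0]}}

```text
time_s: 6.3
position: [0.4656, -0.0301, 0.3141]
tool_rot: [[0.903, -0.429, -0.001], [-0.429, -0.903, -0.003], [0.0, 0.003, -1.0]]
ft_force: [0.4, 0.7, -0.2]
grip_width: -0.0
```

```bash
cat >> h.py <<'E'
def wpts(im):
    h,w=im["range_z"].shape; f=h/2/np.tan(np.radians(im["fov_y"]/2))
    v,u=np.mgrid[:h,:w]; a=(u-im["cx"])/f; b=(v-im["cy"])/f; r=np.hypot(a,b)+1e-9; z=im["range_z"]
    k=np.tan(r)/r; P=np.stack([a*k*z,b*k*z,z],-1)
    T=np.array(im["cam_to_world"]); W=P@T[:3,:3].T+T[:3,3]; W[z<=0]=np.nan; return W
E
python3 - <<'E'
from h import *
im=get_image("wrist"); save(im,"w5.png"); s=env.observe(); p=np.array(s["position"]);R=np.array(s["tool_rot"])
print(s["time_s"],p,s["ft_force"])
def rep(im,W,tag):
    hsv=cv2.cvtColor(im["pixels"],cv2.COLOR_RGB2HSV)
    reg=(np.abs(W[...,0]-.515)<.09)&(np.abs(W[...,1]+.03)<.1)
    key=reg&(hsv[...,0]<14)&(hsv[...,1]>150)&(W[...,2]>.02)&(W[...,2]<.04)
    rib=reg&(W[...,2]>.066)&(W[...,2]<.075)&(hsv[...,2]<90)
    teal=reg&(hsv[...,0]>75)&(hsv[...,0]<100)&(hsv[...,1]>80)&(W[...,2]>.045)&(W[...,2]<.062)
    for n,m in (("key",key),("rib",rib),("teal",teal)):
        if m.sum()<20: print(tag,n,m.sum()); continue
        r=cv2.minAreaRect(W[m][:,:2].astype(np.float32)); c=np.array([*r[0],p[2]])
        print(tag,n,m.sum(),np.round(np.array(r[0]),4),np.round(r[1],4),round(r[2],1),"z",np.median(W[m][:,2]).round(4),"tool mm",((c-p)@R*1000).round(1))
rep(im,wpts(im),"wrist")
t=get_image("top"); rep(t,pts(t),"top")
E
```

```text
6.35 [ 0.46563831 -0.03011637  0.31381891] [-0.1358102   0.19438408 -0.78432149]
wrist key 1365 [ 0.5036 -0.0484] [0.0363 0.0255] 64.6 z 0.0307 tool mm [42.2  0.2 -0. ]
wrist rib 662 [0.5301 0.0048] [0.007  0.0421] 64.3 z 0.0714 tool mm [ 43.2 -59.2  -0.2]
wrist teal 35 [ 0.5216 -0.0186] [0.0072 0.0145] 64.6 z 0.0557 tool mm [ 45.6 -34.4  -0.2]
top key 0
top rib 0
top teal 1
```

View pics/w5.png

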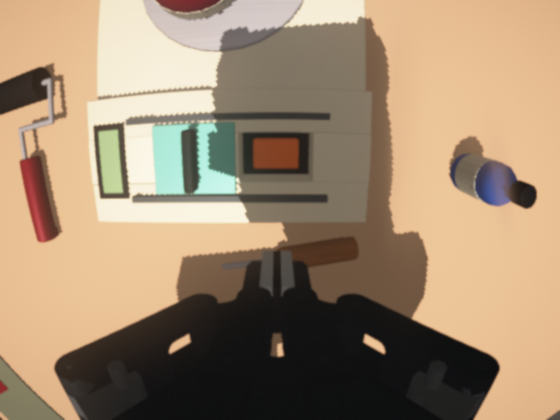

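The view shows the key fully uncovered at (276,153). Its measured size is 36×25 mm at z 0.031, and the rib is 59 mm away, all as expected. Now I'll move over the well and down.

Emit:
{"api": "send_rows", "payload": {"xyz": [[15, 0, 0], [35, 0, 0], [42, 0.5, 15], [42, 0.5, 45], [42, 0.5, 70], [42, 0.5, 80], [42, 0.5, 90], [42, 0.5, 100], [42, 0.5, 107], [42, 0.5, 107]], "spin": [0, 0, 0, 0, 0, 0, 0, 0, 0, 0]}}

```text
time_s: 7.65
position: [0.5031, -0.0489, 0.2063]
tool_rot: [[0.903, -0.429, -0.003], [-0.429, -0.903, -0.003], [-0.002, 0.004, -1.0]]
ft_force: [0.1, -0.2, 0.7]
grip_width: -0.0002
```

Emit:
{"api": "send_rows", "payload": {"xyz": [[0, 0, 3], [0, 0, 5], [0, 0, 7], [0, 0, 8.5], [0, 0, 9.5], [0, 0, 9.5]], "spin": [0, 0, 0, 0, 0, 0]}}

```text
time_s: 8.4
position: [0.5032, -0.0489, 0.1974]
tool_rot: [[0.903, -0.429, -0.002], [-0.429, -0.903, -0.003], [-0.001, 0.003, -1.0]]
ft_force: [-0.1, 0.1, 9.0]
grip_width: -0.0002
```

9 N of reaction at a tip height of 0.0244 m means the key has bottomed. I'll hold briefly, retract, and go over to the rib's far side.

Emit:
{"api": "send_rows", "payload": {"xyz": [[0, 0, 0.5], [0, 0, 0.5], [0, 0, -10], [0, 0, -35], [0, 0, -65], [0, 0, -80], [0, -20, -80], [0, -50, -80], [0, -80, -80], [0, -92, -75], [0, -92, -55], [0, -92, -40], [0, -92, -37], [0, -92, -37]], "spin": [0, 0, 0, 0, 0, 0, 0, 0, 0, 0, 0, 0, 0, 0]}}

```text
time_s: 10.15
position: [0.5428, 0.034, 0.2342]
tool_rot: [[0.903, -0.43, -0.002], [-0.43, -0.903, -0.003], [-0.001, 0.004, -1.0]]
ft_force: [-0.1, -0.7, 0.2]
grip_width: -0.0
```

Push shut: the finger centre should end about 18 mm to the +y side of the well, which is +74 from here.

Emit:
{"api": "send_rows", "payload": {"xyz": [[0, 6, 0], [0, 12, 0], [0, 18, 0], [0, 26, 0], [0, 34, 0], [0, 42, 0], [0, 50, 0], [0, 58, 0], [0, 65, 0], [0, 70, 0], [0, 73, 0], [0, 74, 0], [0, 75, 0], [0, 75, 0]], "spin": [0, 0, 0, 0, 0, 0, 0, 0, 0, 0, 0, 0, 0, 0]}}

```text
time_s: 11.9
position: [0.5108, -0.0332, 0.2345]
tool_rot: [[0.903, -0.43, -0.001], [-0.43, -0.903, -0.002], [-0.0, 0.002, -1.0]]
ft_force: [3.9, 5.9, 1.9]
grip_width: 0.0002
```

Emit:
{"api": "send_rows", "payload": {"xyz": [[0, 1, 0], [0, 2, 0], [0, 2, 0]], "spin": [0, 0, 0]}}

```text
time_s: 12.28
position: [0.5103, -0.034, 0.2346]
tool_rot: [[0.903, -0.43, 0.001], [-0.43, -0.903, 0.001], [0.001, -0.001, -1.0]]
ft_force: [6.2, 11.0, 1.6]
grip_width: 0.0
```

The closed stop is reached at about 13 N. I'll back off, lift, and check.

Emit:
{"api": "send_rows", "payload": {"xyz": [[0, -8, 0], [0, -10, -15], [-10, -5, -40], [-30, 10, -65], [-40, 15, -80], [-40, 15, -80], [-40, 15, -80]], "spin": [0, 0, 0, 0, 0, 0, 0]}}

```text
time_s: 13.15
position: [0.4681, -0.0304, 0.3138]
tool_rot: [[0.903, -0.43, 0.0], [-0.43, -0.903, 0.001], [-0.0, -0.001, -1.0]]
ft_force: [-0.5, 0.3, 0.1]
grip_width: -0.0003
```

Run:
```python
from h import *
im=get_image("wrist"); save(im,"w6.png"); W=wpts(im); s=env.observe(); print(s["time_s"],s["position"],s["ft_force"])
rib=(W[...,2]>.066)&(W[...,2]<.075)&(np.abs(W[...,0]-.515)<.05)&(np.abs(W[...,1]+.03)<.06)
c=np.array(cv2.minAreaRect(W[rib][:,:2].astype(np.float32))[0]); a=np.radians(64.5)
print(c,"guard mm vs key centre",1000*(c-[.5036,-.0484])@[np.cos(a),np.sin(a)])
t=get_image("side"); V=pts(t); j=(V[...,2]>.1)&(V[...,2]<.107)&(abs(V[...,0]-.65)<.05)&(abs(V[...,1]+.055)<.05); print("jar",V[j].mean(0))
```

```text
13.2 [ 0.46813122 -0.03035532  0.31369437] [0.41208708 0.21174222 0.64038704]
[ 0.50448155 -0.04856879] guard mm vs key centre 0.22717576370599407
jar [ 0.64895868 -0.05382617  0.10260126]
```

View pics/w6.png

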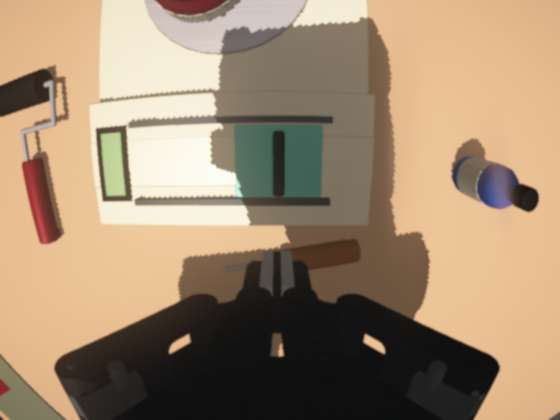

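The guard covers the well at (278,162), 0.2 mm from shut. The jar, bottle, gouge and brayer look unmoved and the robot is clear of everything.

```bash
python3 -c "
from rig import env
print(env.close_job())"
```

```text
the job is handed in; nothing more can be done
None
```

The tare is done and the job is handed in at about 13 s of the 51 s allowed; the hand-in gave no verdict.

- **Guard open:** I pushed it until it met its stop at about 14 N. The wrist camera then put the rib 59 mm from the key's centre, against 60 mm for fully open.
- **Key pressed:** the fingertip went to 0.0244 m above the table with 9 N of reaction, so the key was on its bottom stop. I then lifted clear and assumed the spring brought the key back up, since the guard hid it before I took another picture.
- **Guard shut:** I pushed it onto its closed stop at about 13 N. The last wrist picture put the rib 0.2 mm from the key's centre, well inside the 4 mm allowed.
- **Jar and printing things:** the side camera put the jar within 0.3 mm of where it stood at the start. The bottle, gouge and brayer I checked only by eye, and they looked unmoved.
- **Robot:** at the end it stood clear, with under 1 N on the wrist.

One small disagreement: my first estimate of the well from the overhead and side views was about 2 mm off. I aimed the press from the close-up wrist measurement instead. After the guard was opened, the top camera found neither key nor rib, so that check rested on the wrist camera alone.

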